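Put the spindle service kit back in its holders

ROBOT

A 7-joint arm with a two-finger parallel gripper is mounted at the origin on a cart in front of the work surface, level with it; the furniture and walls round the work are solid. World frame = base frame: x ahead of the robot, y to its left, z up, the work surface at z = 0. Lengths are in mm, angles in rad, forces in N, time in s.
With the tool pointing down it reaches from about 425 to 875 mm from the base axis. Payload 9.9 kg.
Tool frame: the origin (TCP) lies between the finger pads; the fingertips stand 19 mm ahead of it and the grasp point (between the pads) is the TCP (ctrl.tip_reach is the distance from the TCP to the fingertips, in mm); z points along the fingers, y is the line along which they close (so a half turn about z gives the same grasp; the last joint's range is limited). The gripper opens to 85 mm and grips with 20 to 120 N. Pads are 22 mm wide; open, the fingers measure 114 mm over their backs; the gripper's body (76 mm by 85 mm) begins 54 mm behind the grasp point. The pads swing forward as they close: fully open they stand 13 mm farther back than shut.
Start: joints at [-1.319, 0.576, 0.025, 1.437, -0.015, 1.129, -0.057], TCP at [222.422, 637.305, 250.289] pointing down, gripper open.
Joint ranges: [-2.76, 2.76], [-0.34, 2.15], [-1.52, 1.57], [0.19, 2.46], [-1.09, 4.23], [0.17, 1.99], [-2.82, 2.82]. Speed limits (rad/s): [2.22, 2.22, 3.01, 3.01, 3.14, 3.14, 3.14].

INTERFACE

Orientations are given as a 3x3 rotation matrix whose columns are the frame's x, y, z axes.
In Python, from station import ctrl gives the robot as it stands.
- The arm moves only by the tool play_rows, never from a script. Its argument "rows" is a list of rows, each an object with "travel": the shift along the tool's x, y, z in units of 0.4 m (1.0 is 0.4 m), a list of three; "roll": the turn about the tool's z in units of 45 degrees (1.0 is 45 degrees); "gripper": the opening, from 0 (shut) to 1 (fully open). A call has 1 to 12 rows; each row is the pose to reach, as a shift and turn from the pose commanded when the call began, along the tool's axes at that moment; what a row does not reach only later rows make up. A row lasts 1/12 s, in which the tool goes at most 41.7 mm and 7.16 degrees, less where a joint would pass 70% of its speed; a pose out of reach is approached as far as the arm can. A call with a number of a shift or a turn outside -1 to 1 is refused whole. A call with a gripper value outside its range is refused whole. The fingers move at their own pace and stop on an object; "newtons" is the grip in N (left out, the last holds). Time passes only in rows, so rows that repeat a pose let the fingers close. It gives the time, the measured TCP pose, the force, the opening and the grip force at its end, in the units of the state.
- ctrl.get_state(): the state, without advancing time (a new reading comes with each control period).
- ctrl.get_image(name): name is "scene" or "top"; returns the picture (480x640x3 uint8, blue, green, red); there is no depth.
- ctrl.calibration(name): a dict with "K" (3x3 intrinsics, pixels), "D" ([k1, k2, p1, p2, k3] as OpenCV has them; the pictures are not rectified), "eye" and "attitude" of the camera in the world. Camera axes: x right, y down, z forward; pixel columns grow to the right and rows downward; lengths in mm; the calibration is good to about 2 mm. A picture is of the moment at which its call begins. calibration takes no time and is no camera call.
- ctrl.sign_off(): hands the job in; it is judged then, once.
The state is a dict: "clock": time; "joints": joint angles; "qvel": joint speeds; "joint_torque": joint torques, N m; "position": TCP position; "ee_rot": TCP orientation; "ft_force": force on the tool from outside, world axes, zero at the start; "wrist_torque": the same for the moment, N m; "finger_gap": finger opening in mm; "grasp_force": force on a finger pad.
Only numpy, scipy, OpenCV 4.12 (cv2) and the standard library are available. Lean on these libraries where they do the work, as an engineer would, in place of code of your own. Each camera call takes 0.05 s, during which the arm holds its last target. There are 200 camera calls.

TASK

Put the four pieces of the spindle service kit away, each in the holder made for its shape: the ball bearing flat in the round tray, the vee block flat in the nearly square tray with its groove up, the sharpening stone flat in the long tray, and the spacer tube upright in the bore of the aluminium block, pushed in until its dark band is level with the mouth. Leave the white insulator plug where it stands.

Things in the scene. Friction and masses are not known exactly. Their poses are not given: they have to be found in the camera images.
- ball_bearing: Loose steel ball bearing lying flat: a ring 47 mm across, 14 mm high, bore about 20 mm. Origin at the centre of its underside, z up along its axis; yaw is meaningless. Grip it across the 47 mm outside; fingers do not go into the bore.
- vee_block: Loose brown-grey steel vee block, 45 mm (its x) by 50 mm (its y) by 22 mm high, with an open vee groove in the top that runs along its x. Origin at the centre of its underside, z up. The two end faces across y (50 mm apart) are plain and full height: grip there.
- stone: Loose green sharpening stone, a plain flat bar 45 mm (its x) by 100 mm (its y) by 20 mm high, lying flat. Origin at the centre of its underside, z up. Grip it across the 45 mm width.
- sleeve: Loose plain steel spacer tube standing upright, 26 mm outside, 19 mm inside, 60 mm high, with a dark band round it 20 mm above its lower end. Origin at the centre of its lower end, z up along the tube; yaw is meaningless.
- round_tray: Fixed; origin at the centre of its underside, z up, underside on the bench. Round beech tray 79 mm across with a round black rubber floor 63 mm across, 6 mm above the bench; its rim stands 10 mm above the bench (4 mm above the floor). Place of the ball bearing.
- square_tray: Fixed; origin at the centre of its underside, z up, underside on the bench. Nearly square beech tray with a black rubber floor 61 mm (its x) by 66 mm (its y), 6 mm above the bench; rim 8 mm wide and 10 mm above the bench (4 mm above the floor). Place of the vee block.
- long_tray: Fixed; origin at the centre of its underside, z up, underside on the bench. Oblong beech tray with a black rubber floor 116 mm (its x) by 61 mm (its y), 6 mm above the bench; rim 8 mm wide and 10 mm above the bench (4 mm above the floor). Place of the stone, whose y then lies along the tray's x, either way round.
- socket_block: Fixed; origin at the centre of its underside, z up, underside on the bench. Aluminium block 72 x 72 x 28 mm with one upright blind bore in the middle of its top, 34 mm wide, chamfered 5 mm at the mouth; the bore's floor is 8 mm above the bench, 20 mm below the mouth. Place of the sleeve, upright, its dark band level with the mouth.
- insulator: Bystander: loose white insulator plug, a round cone-topped body 40 mm across, 46 mm high. Origin at the centre of its underside. To be left where it stands.
There are look-alikes about, which are no part of the job. What is meant by the ball_bearing is not purple or turquoise, and is the smaller of those in its own colour.

How it is judged:
By the outcome, as a careful person would: the job done as asked, in the order asked, and still so for the second after the job is handed in, with the robot touching nothing.
It also fails if it takes over 128 s, if anything falls off the work surface, if the arm or the gripper's body presses on something with over 40 N, if the wrist force passes 120 N, or if a joint passes its speed limit or range.

## Working session

There is one attempt and no reset: what is moved stays moved. The work goes in short steps, Python scripts to look and compute and a tool call to move; the robot and the scene stay as the last step left them, time stands still between calls to the robot, and variables do not carry over. Pictures are saved under pics/ and viewed, at most 14 in all, crops included, and the job is handed in when it is done.

Besides the shell and the picture viewer there is one more tool, called as a command line: name --argument value ..., lists and objects as JSON in quotes. play_rows: Moves the arm, as the interface text tells. Shifts and turns lie within -1 to 1; 1 stands for 0.4 m of shift or 45 degrees of turn. Its arguments: {"type":"object","properties":{"rows":{"type":"array"},"newtons":{"type":"number"}},"required":["rows"]}

```bash
ls; mkdir -p pics
cat > h.py <<'E'
import cv2, numpy as np
from station import ctrl
def grab(n,f):
    im=ctrl.get_image(n); cv2.imwrite(f'pics/{f}.png',im); return im
def ray(n,uv,z):
    c=ctrl.calibration(n);K=np.array(c['K'],float);D=np.array(c['D'],float)
    p=cv2.undistortPoints(np.array(uv,float).reshape(-1,1,2),K,D).reshape(-1,2)
    d=np.c_[p,np.ones(len(p))]@np.array(c['attitude'],float).T
    e=np.array(c['eye'],float)
    return e+d*((z-e[2])/d[:,2])[:,None]
def proj(n,P):
    c=ctrl.calibration(n);R=np.array(c['attitude'],float);e=np.array(c['eye'],float)
    q=(np.array(P,float).reshape(-1,3)-e)@R
    return cv2.projectPoints(q,np.zeros(3),np.zeros(3),np.array(c['K'],float),np.array(c['D'],float))[0].reshape(-1,2)
E
python3 - <<'E'
from h import *
print({k:np.round(v,3).tolist() for k,v in ctrl.get_state().items()})
for n in('scene','top'):
    grab(n,n+'0'); print({k:np.round(v,3).tolist() for k,v in ctrl.calibration(n).items()})
E
```

```text
pics
{'clock': 0.0, 'joints': [-1.319, 0.577, 0.025, 1.438, -0.015, 1.129, -0.057], 'qvel': [-0.001, 0.0, 0.001, -0.0, -0.0, -0.001, -0.0], 'joint_torque': [-0.0, -76.576, 2.25, -28.596, 0.015, 0.013, -0.0], 'position': [222.28, 636.899, 249.425], 'ee_rot': [[-0.944, 0.33, -0.0], [0.33, 0.944, -0.002], [-0.0, -0.002, -1.0]], 'ft_force': [-0.555, -0.266, 0.514], 'wrist_torque': [0.038, -0.005, 0.016], 'grasp_force': 0.0, 'finger_gap': 85.45}
{'K': [[523.294, 0.0, 309.742], [0.0, 523.294, 233.357], [0.0, 0.0, 1.0]], 'D': [-0.007, 0.0, 0.0, 0.0, 0.0], 'eye': [-115.957, -732.973, 745.284], 'attitude': [[0.748, -0.402, 0.528], [-0.664, -0.476, 0.577], [0.02, -0.782, -0.623]]}
{'K': [[542.874, 0.0, 319.033], [0.0, 542.874, 249.126], [0.0, 0.0, 1.0]], 'D': [-0.114, 0.0, 0.0, 0.0, 0.0], 'eye': [361.362, -78.05, 1074.746], 'attitude': [[0.03, -0.995, 0.095], [-0.999, -0.028, 0.026], [-0.023, -0.096, -0.995]]}
```

View pics/top0.png

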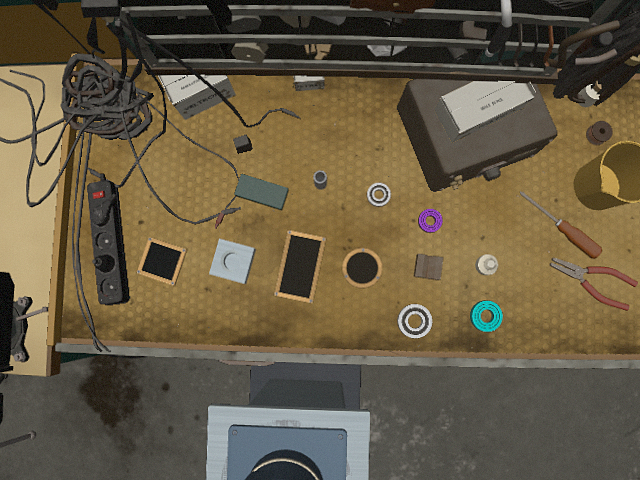

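View pics/scene0.png

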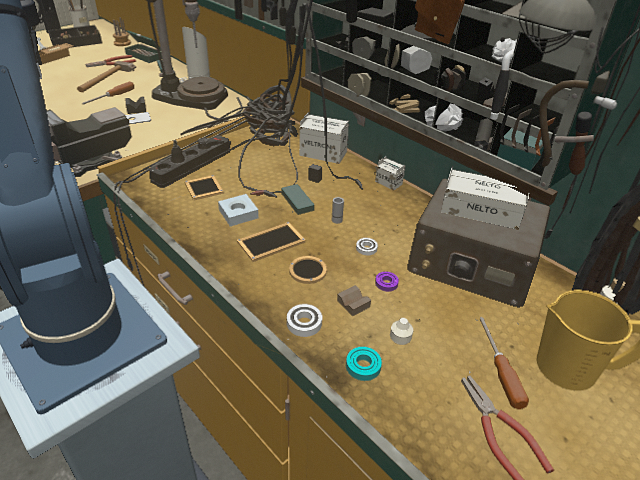

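```bash
cat > meas.py <<'E'
from h import *
def blobs(im,name,win,mask,z,view='top'):
    u0,v0,u1,v1=win
    m=np.zeros(mask.shape,np.uint8); m[v0:v1,u0:u1]=mask[v0:v1,u0:u1]
    m=cv2.morphologyEx(m,cv2.MORPH_OPEN,np.ones((2,2)))
    cs=cv2.findContours(m,cv2.RETR_EXTERNAL,cv2.CHAIN_APPROX_NONE)[0]
    c=max(cs,key=cv2.contourArea)
    P=ray(view,c[:,0,:],z)[:,:2].astype(np.float32)
    r=cv2.minAreaRect(P)
    # edge axis angle: direction of long side in world
    b=cv2.boxPoints(r); e=[b[1]-b[0],b[2]-b[1]]; e=max(e,key=np.linalg.norm)
    print(name,'px',np.round(c[:,0].mean(0)),'ctr',np.round(r[0],1),'size',np.round(r[1],1),'long-dir deg',round(np.degrees(np.arctan2(e[1],e[0]))%180,1),'R',round(cv2.minEnclosingCircle(P)[1],1))
E
python3 - <<'E'
from meas import *
im=cv2.imread('pics/top0.png'); hsv=cv2.cvtColor(im,cv2.COLOR_BGR2HSV)
H,S,V=cv2.split(hsv)
for n,(u,v) in dict(stone=(262,192),vee=(422,258),vee2=(430,275),bench=(340,220),ring=(372,186),rim=(362,285),floor=(300,260),alu=(222,255),sleeve=(322,185),plug=(487,262)).items(): print(n,hsv[v,u])
dark=(V<60).astype(np.uint8); grey=((S<100)&(V>0)).astype(np.uint8)
bl=[('square',(135,235,192,290),dark,8),('long',(270,225,332,310),dark,8),('round',(338,240,388,292),dark,8),
('block',(200,230,262,290),(S<90).astype(np.uint8),14),('stone',(232,168,292,214),(S<100).astype(np.uint8),10),('vee',(408,245,448,288),(S<110).astype(np.uint8),11),
('ringS',(360,176,398,214),(S<100).astype(np.uint8),7),('ringL',(390,298,440,345),(S<100).astype(np.uint8),7),('sleeve',(308,164,334,194),(S<110).astype(np.uint8),30),('plug',(470,248,505,282),(S<110).astype(np.uint8),15)]
for b in bl: blobs(im,*b)
cv2.imwrite('pics/crop.png',cv2.resize(im[150:350,300:510],None,fx=2.8,fy=2.8,interpolation=cv2.INTER_CUBIC))
cv2.imwrite('pics/crop2.png',cv2.resize(im[150:310,130:340],None,fx=3.5,fy=3.5,interpolation=cv2.INTER_CUBIC))
E
```

```text
stone [74 34 98]
vee [ 18  56 114]
vee2 [ 17  71 112]
bench [ 19 132 141]
ring [ 94   9 204]
rim [ 17 120 187]
floor [160  22  35]
alu [102  16 164]
sleeve [18 36 71]
plug [ 18  29 174]
square px [162. 262.] ctr [429.4 263.2] size [63.7 59.4] long-dir deg 73.5 R 42.1
long px [301. 267.] ctr [427.4 -15.4] size [ 59.  113.9] long-dir deg 170.1 R 63.5
round px [363. 268.] ctr [ 427.8 -138.1] size [57.1 59. ] long-dir deg 91.6 R 29.9
block px [233. 262.] ctr [433.2 118.1] size [77.6 75.1] long-dir deg 76.6 R 51.8
stone px [262. 192.] ctr [574.8  68. ] size [102.6  46.2] long-dir deg 73.9 R 53.8
vee px [430. 267.] ctr [ 433.7 -268.5] size [52.  46.3] long-dir deg 82.6 R 33.3
ringS px [379. 195.] ctr [ 575.6 -167.9] size [48.8 46. ] long-dir deg 1.1 R 25.0
ringL px [416. 322.] ctr [ 326.5 -243.9] size [67.5 66.6] long-dir deg 46.4 R 34.7
sleeve px [321. 180.] ctr [596.7 -49.8] size [38.1 25.5] long-dir deg 1.6 R 19.5
plug px [487. 265.] ctr [ 440.  -382.6] size [41.3 46. ] long-dir deg 91.5 R 23.3
```

View pics/crop.png

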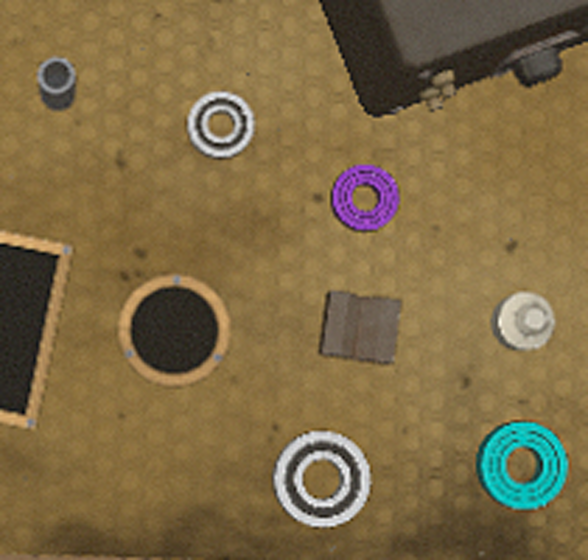

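```bash
cat > plan.py <<'E'
from h import *
def plan(*wps):
    "wps: (x,y,z,ydir_deg or None); prints travel/roll from present pose for each (separate calls)"
    s=ctrl.get_state(); p=np.array(s['position']); R=np.array(s['ee_rot'])
    psi=np.degrees(np.arctan2(R[1,1],R[0,1]))
    print('t',round(s['clock'],2),'p',np.round(p,1),'psi',round(psi,1),'j7',np.round(s['joints'][6],2),'gap',round(s['finger_gap'],1),'grip',round(s['grasp_force'],1),'F',np.round(s['ft_force'],1),'tip',ctrl.tip_reach)
    for w in wps:
        t=np.array(w[:3],float); d=0 if w[3] is None else (w[3]-psi+90)%180-90
        print(w,'travel',np.round(R.T@(t-p)/400,3).tolist(),'roll',round(-d/45,3))
E
python3 - <<'E'
from plan import *
plan((430,240,250,30),(575,-168,150,-16))
# cross-check in scene view: mid-height silhouettes
im=cv2.imread('pics/scene0.png')
for n,P in dict(ring=(575.6,-167.9,14),block=(433.2,118.1,28),sleeve=(596.7,-49.8,60),round=(427.8,-138.1,6),vee=(433.7,-268.5,22),sq=(429.4,263.2,6),long=(427.4,-15.4,6),stone=(574.8,68,20)).items():
    u=proj('scene',P)[0]; print(n,np.round(u,1)); cv2.drawMarker(im,tuple(int(round(a)) for a in u),(0,0,255),0,6,1)
cv2.imwrite('pics/chk.png',cv2.resize(im[160:380,170:430],None,fx=2.7,fy=2.7,interpolation=cv2.INTER_CUBIC))
E
```

```text
t 0.1 p [222.3 636.9 249.5] psi 70.8 j7 -0.06 gap 85.2 grip 0.0 F [-0.  -0.4  0.3] tip 19.0
(430, 240, 250, 30) travel [-0.817, -0.766, 0.0] roll 0.906
(575, -168, 150, -16) travel [-1.496, -1.609, 0.251] roll 1.928
ring [367.9 244.5]
block [237.9 205.5]
sleeve [338.5 200.1]
round [308.3 269.8]
vee [355.5 297.3]
sq [203.7 187.6]
long [271.6 241.3]
stone [297.6 195.6]
```

View pics/chk.png

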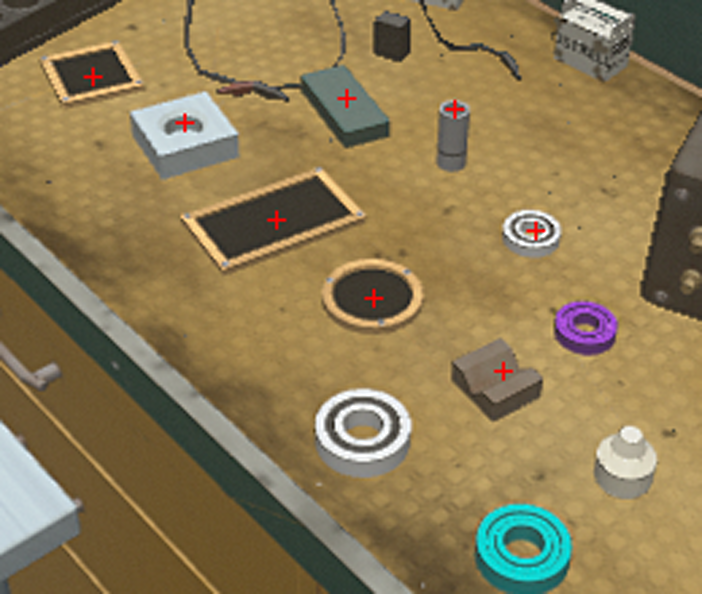

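play_rows --rows '[{"travel": [-0.08, -0.08, 0], "roll": 0.1, "gripper": 1}, {"travel": [-0.16, -0.15, 0], "roll": 0.2, "gripper": 1}, {"travel": [-0.24, -0.23, 0], "roll": 0.3, "gripper": 1}, {"travel": [-0.32, -0.3, 0], "roll": 0.4, "gripper": 1}, {"travel": [-0.4, -0.38, 0], "roll": 0.5, "gripper": 1}, {"travel": [-0.48, -0.46, 0], "roll": 0.6, "gripper": 1}, {"travel": [-0.56, -0.54, 0], "roll": 0.7, "gripper": 1}, {"travel": [-0.64, -0.62, 0], "roll": 0.8, "gripper": 1}, {"travel": [-0.72, -0.69, 0], "roll": 0.9, "gripper": 1}, {"travel": [-0.82, -0.77, 0], "roll": 0.9, "gripper": 1}, {"travel": [-0.82, -0.77, 0], "roll": 0.9, "gripper": 1}, {"travel": [-0.82, -0.77, 0], "roll": 0.9, "gripper": 1}]'

```text
clock: 1.1
position: [433.8, 231.4, 250.6]
ee_rot: [[-0.496, 0.868, 0.002], [0.868, 0.496, -0.003], [-0.003, 0.0, -1.0]]
ft_force: [-1.0, 0.8, 0.7]
finger_gap: 85.2
grasp_force: 0.0
```

```bash
python3 -c "
from plan import *
plan((575,-168,120,-16))"
```

```text
t 1.1 p [433.8 231.4 250.6] psi 29.7 j7 0.05 gap 85.2 grip 0.0 F [-1.   0.8  0.7] tip 19.0
(575, -168, 120, -16) travel [-1.041, -0.189, 0.33] roll 1.016
```

play_rows --rows '[{"travel": [-1, -0.18, 0.3], "roll": 1, "gripper": 1}, {"travel": [-1, -0.18, 0.3], "roll": 1, "gripper": 1}, {"travel": [-1, -0.18, 0.3], "roll": 1, "gripper": 1}, {"travel": [-1, -0.18, 0.3], "roll": 1, "gripper": 1}, {"travel": [-1, -0.18, 0.3], "roll": 1, "gripper": 1}, {"travel": [-1, -0.18, 0.3], "roll": 1, "gripper": 1}, {"travel": [-1, -0.18, 0.3], "roll": 1, "gripper": 1}, {"travel": [-1, -0.18, 0.3], "roll": 1, "gripper": 1}, {"travel": [-1, -0.18, 0.3], "roll": 1, "gripper": 1}, {"travel": [-1, -0.18, 0.3], "roll": 1, "gripper": 1}, {"travel": [-1, -0.18, 0.3], "roll": 1, "gripper": 1}, {"travel": [-1, -0.18, 0.3], "roll": 1, "gripper": 1}]'

```text
clock: 2.1
position: [569.6, -147.0, 129.1]
ee_rot: [[0.259, 0.966, -0.002], [0.966, -0.259, -0.002], [-0.002, -0.001, -1.0]]
ft_force: [-0.3, 1.3, 0.5]
finger_gap: 85.6
grasp_force: 0.0
```

```bash
python3 -c "
from plan import *
plan((575.6,-168,120,None),(575.6,-168,40,None),(575.6,-168,18,None))"
```

```text
t 2.1 p [ 569.6 -147.   129.1] psi -15.0 j7 0.25 gap 85.6 grip 0.0 F [-0.3  1.3  0.5] tip 19.0
(575.6, -168, 120, None) travel [-0.047, 0.028, 0.023] roll 0.0
(575.6, -168, 40, None) travel [-0.046, 0.028, 0.223] roll 0.0
(575.6, -168, 18, None) travel [-0.046, 0.028, 0.278] roll 0.0
```

play_rows --rows '[{"travel": [-0.046, 0.028, 0.1], "roll": 0, "gripper": 1}, {"travel": [-0.046, 0.028, 0.2], "roll": 0, "gripper": 1}, {"travel": [-0.046, 0.028, 0.25], "roll": 0, "gripper": 1}, {"travel": [-0.046, 0.028, 0.28], "roll": 0, "gripper": 1}, {"travel": [-0.046, 0.028, 0.28], "roll": 0, "gripper": 1}, {"travel": [-0.046, 0.028, 0.28], "roll": 0, "gripper": 0.4}, {"travel": [-0.046, 0.028, 0.28], "roll": 0, "gripper": 0.4}, {"travel": [-0.046, 0.028, 0.28], "roll": 0, "gripper": 0.4}, {"travel": [-0.046, 0.028, 0.28], "roll": 0, "gripper": 0.4}, {"travel": [-0.046, 0.028, 0.28], "roll": 0, "gripper": 0.4}, {"travel": [-0.046, 0.028, 0.28], "roll": 0, "gripper": 0.4}, {"travel": [-0.046, 0.028, 0.28], "roll": 0, "gripper": 0.4}]' --newtons 40

```text
clock: 3.1
position: [577.2, -163.9, 20.4]
ee_rot: [[0.254, 0.967, 0.003], [0.967, -0.254, -0.0], [0.001, 0.003, -1.0]]
ft_force: [-1.3, 1.7, 9.3]
finger_gap: 45.4
grasp_force: 39.5
```

```bash
python3 -c "
from plan import *
plan((575.6,-168,110,None),(428,-138,110,-18))"
```

```text
t 3.1 p [ 577.2 -163.9   20.4] psi -14.7 j7 0.34 gap 45.4 grip 39.5 F [-1.3  1.7  9.3] tip 19.0
(575.6, -168, 110, None) travel [-0.011, -0.001, -0.224] roll 0.0
(428, -138, 110, -18) travel [-0.032, -0.377, -0.225] roll 0.073
```

play_rows --rows '[{"travel": [0, 0, 0], "roll": 0, "gripper": 0.8}, {"travel": [0, 0, 0], "roll": 0, "gripper": 0.8}, {"travel": [0, 0, -0.02], "roll": 0, "gripper": 0.8}, {"travel": [0, 0, -0.02], "roll": 0, "gripper": 0.8}, {"travel": [0, 0, -0.02], "roll": 0, "gripper": 0.8}, {"travel": [0, 0, -0.02], "roll": 0, "gripper": 0.8}]'

```text
clock: 3.6
position: [576.3, -164.0, 26.5]
ee_rot: [[0.254, 0.967, 0.0], [0.967, -0.254, -0.0], [-0.0, 0.0, -1.0]]
ft_force: [-0.3, -0.0, 0.1]
finger_gap: 68.2
grasp_force: 0.0
```

```bash
python3 -c "
from plan import *
plan((575.6,-168,25,None))
im=grab('top','t1'); cv2.imwrite('pics/t1c.png',cv2.resize(im[130:260,310:460],None,fx=4,fy=4))"
```

```text
t 3.6 p [ 576.3 -164.    26.5] psi -14.7 j7 0.34 gap 68.2 grip 0.0 F [-0.3 -0.   0.1] tip 19.0
(575.6, -168, 25, None) travel [-0.01, 0.001, 0.004] roll 0.0
```

View pics/t1c.png

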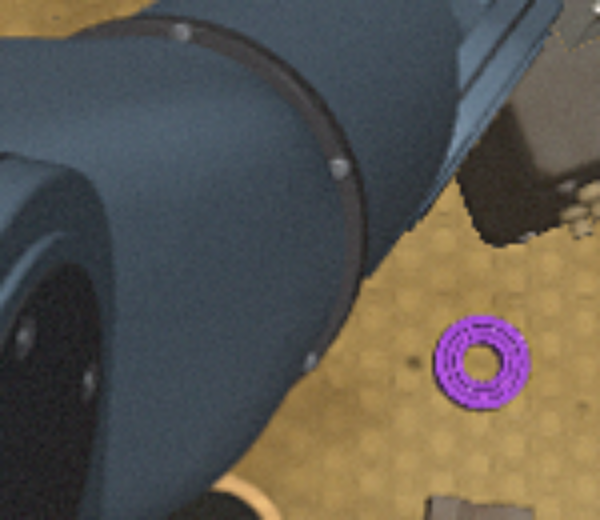

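play_rows --rows '[{"travel": [-0.01, 0, 0.003], "roll": 0, "gripper": 0.8}, {"travel": [-0.01, 0, 0.003], "roll": 0, "gripper": 0.8}, {"travel": [-0.01, 0, 0.003], "roll": 0, "gripper": 0.8}, {"travel": [-0.01, 0, 0.003], "roll": 0, "gripper": 0.4}, {"travel": [-0.01, 0, 0.003], "roll": 0, "gripper": 0.4}, {"travel": [-0.01, 0, 0.003], "roll": 0, "gripper": 0.4}, {"travel": [-0.01, 0, 0.003], "roll": 0, "gripper": 0.4}, {"travel": [-0.01, 0, 0.003], "roll": 0, "gripper": 0.4}]'

```text
clock: 4.32
position: [575.1, -167.9, 25.5]
ee_rot: [[0.254, 0.967, 0.0], [0.967, -0.254, 0.0], [0.0, 0.0, -1.0]]
ft_force: [-2.0, -0.0, 5.7]
finger_gap: 44.6
grasp_force: 40.0
```

```bash
python3 -c "
from plan import *
plan((575.6,-168,110,None),(428,-138,110,-18))"
```

```text
t 4.32 p [ 575.1 -167.9   25.5] psi -14.7 j7 0.35 gap 44.6 grip 40.0 F [-2.  -0.   5.7] tip 19.0
(575.6, -168, 110, None) travel [0.0, 0.001, -0.211] roll 0.0
(428, -138, 110, -18) travel [-0.021, -0.375, -0.211] roll 0.072
```

play_rows --rows '[{"travel": [0, 0, -0.05], "roll": 0, "gripper": 0.4}, {"travel": [0, 0, -0.1], "roll": 0, "gripper": 0.4}, {"travel": [0, 0, -0.21], "roll": 0, "gripper": 0.4}, {"travel": [0, 0, -0.21], "roll": 0, "gripper": 0.4}, {"travel": [-0.021, -0.375, -0.21], "roll": 0.07, "gripper": 0.4}, {"travel": [-0.021, -0.375, -0.21], "roll": 0.07, "gripper": 0.4}, {"travel": [-0.021, -0.375, -0.21], "roll": 0.07, "gripper": 0.4}, {"travel": [-0.021, -0.375, -0.21], "roll": 0.07, "gripper": 0.4}, {"travel": [-0.021, -0.375, -0.21], "roll": 0.07, "gripper": 0.4}, {"travel": [-0.021, -0.375, -0.21], "roll": 0.07, "gripper": 0.4}, {"travel": [-0.021, -0.375, -0.21], "roll": 0.07, "gripper": 0.4}, {"travel": [-0.021, -0.375, -0.21], "roll": 0.07, "gripper": 0.4}]'

```text
clock: 5.32
position: [429.4, -138.2, 109.2]
ee_rot: [[0.307, 0.952, 0.001], [0.952, -0.307, -0.001], [-0.0, 0.002, -1.0]]
ft_force: [-0.3, -0.1, -0.8]
finger_gap: 44.6
grasp_force: 41.3
```

```bash
python3 -c "
from plan import *
plan((428,-138,60,None),(428,-138,34,None))
im=grab('scene','s1'); cv2.imwrite('pics/s1c.png',cv2.resize(im[100:320,210:430],None,fx=2.7,fy=2.7))"
```

```text
t 5.32 p [ 429.4 -138.2  109.2] psi -17.9 j7 0.31 gap 44.6 grip 41.3 F [-0.3 -0.1 -0.8] tip 19.0
(428, -138, 60, None) travel [-0.001, -0.004, 0.123] roll 0.0
(428, -138, 34, None) travel [-0.001, -0.004, 0.188] roll 0.0
```

View pics/s1c.png

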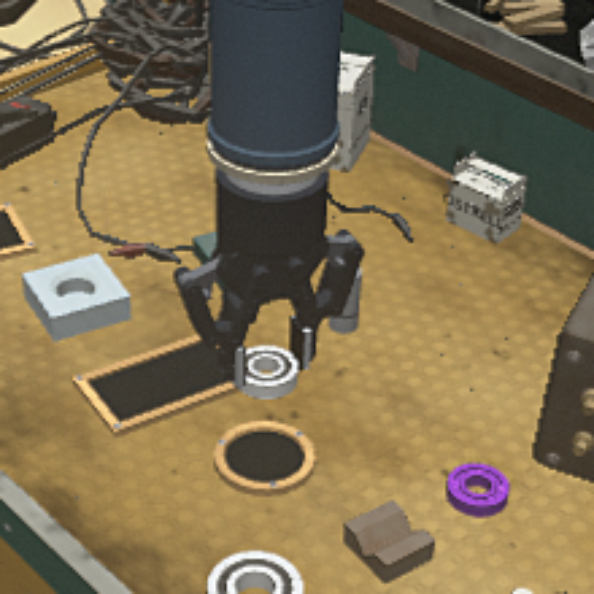

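```bash
python3 -c "
from h import *
print(ray('scene',[(309.3,235.2)],97.7))
im=cv2.imread('pics/s1.png');g=cv2.cvtColor(im,cv2.COLOR_BGR2HSV)
m=((g[...,1]<40)&(g[...,2]>140)).astype(np.uint8);m[:, :290]=0;m[:,325:]=0;m[:226]=0;m[252:]=0
c=max(cv2.findContours(m,0,1)[0],key=cv2.contourArea)
print(cv2.fitEllipse(c)); print(ray('scene',[cv2.fitEllipse(c)[0]],97.7))"
```

```text
[[ 428.72340178 -137.50596969   97.7       ]]
((309.13873291015625, 235.0800323486328), (13.264832496643066, 18.89499282836914), 91.04112243652344)
[[ 428.73118315 -137.01639968   97.7       ]]
```

play_rows --rows '[{"travel": [-0.002, -0.003, 0.09], "roll": 0, "gripper": 0.4}, {"travel": [-0.002, -0.003, 0.14], "roll": 0, "gripper": 0.4}, {"travel": [-0.002, -0.003, 0.17], "roll": 0, "gripper": 0.4}, {"travel": [-0.002, -0.003, 0.19], "roll": 0, "gripper": 0.4}, {"travel": [-0.002, -0.003, 0.192], "roll": 0, "gripper": 0.4}, {"travel": [-0.002, -0.003, 0.192], "roll": 0, "gripper": 0.4}, {"travel": [-0.002, -0.003, 0.192], "roll": 0, "gripper": 0.4}]'

```text
clock: 5.95
position: [427.0, -138.4, 32.7]
ee_rot: [[0.307, 0.952, 0.001], [0.952, -0.307, -0.0], [-0.0, 0.001, -1.0]]
ft_force: [0.3, -0.3, -1.0]
finger_gap: 44.3
grasp_force: 47.7
```

play_rows --rows '[{"travel": [0, 0, 0], "roll": 0, "gripper": 0.8}, {"travel": [0, 0, 0], "roll": 0, "gripper": 0.8}, {"travel": [0, 0, 0], "roll": 0, "gripper": 0.8}, {"travel": [0, 0, 0], "roll": 0, "gripper": 0.8}, {"travel": [0, 0, -0.08], "roll": 0, "gripper": 1}, {"travel": [0, 0, -0.18], "roll": 0, "gripper": 1}, {"travel": [0, 0, -0.2], "roll": 0, "gripper": 1}, {"travel": [0, 0, -0.2], "roll": 0, "gripper": 1}]'

```text
clock: 6.62
position: [428.0, -138.5, 114.8]
ee_rot: [[0.307, 0.952, 0.005], [0.952, -0.307, -0.001], [0.001, 0.005, -1.0]]
ft_force: [0.3, 0.8, -0.3]
finger_gap: 85.3
grasp_force: 0.0
```

```bash
python3 -c "
from plan import *
plan((433.7,-268.5,110,82.6),(433.7,-268.5,110,-97.4+180))
im=grab('scene','s2'); cv2.imwrite('pics/s2c.png',cv2.resize(im[160:340,250:430],None,fx=3,fy=3))"
```

```text
t 6.62 p [ 428.  -138.5  114.8] psi -17.9 j7 0.32 gap 85.3 grip 0.0 F [ 0.3  0.8 -0.3] tip 19.0
(433.7, -268.5, 110, 82.6) travel [-0.305, 0.113, 0.012] roll 1.767
(433.7, -268.5, 110, 82.6) travel [-0.305, 0.113, 0.012] roll 1.767
```

View pics/s2c.png

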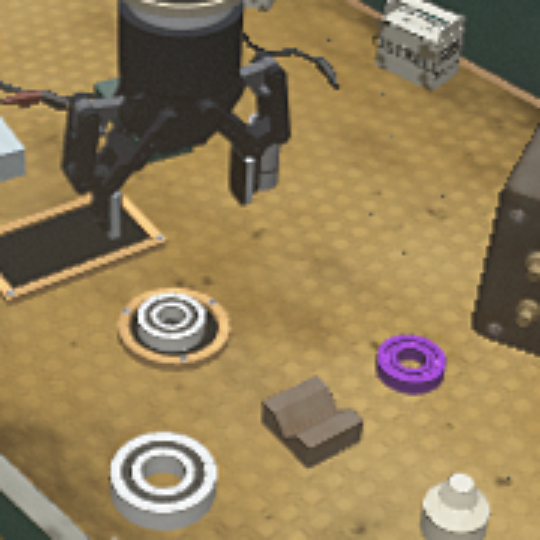

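play_rows --rows '[{"travel": [-0.305, 0.113, 0], "roll": -1, "gripper": 1}, {"travel": [-0.305, 0.113, 0], "roll": -1, "gripper": 1}, {"travel": [-0.305, 0.113, 0], "roll": -1, "gripper": 1}, {"travel": [-0.305, 0.113, 0], "roll": -1, "gripper": 1}, {"travel": [-0.305, 0.113, 0], "roll": -1, "gripper": 1}, {"travel": [-0.305, 0.113, 0], "roll": -1, "gripper": 1}, {"travel": [-0.305, 0.113, 0], "roll": -1, "gripper": 1}, {"travel": [-0.305, 0.113, 0], "roll": -1, "gripper": 1}]'

```text
clock: 7.33
position: [431.4, -268.0, 111.0]
ee_rot: [[-0.457, 0.89, -0.001], [0.89, 0.457, 0.002], [0.002, -0.0, -1.0]]
ft_force: [0.1, 0.0, 0.9]
finger_gap: 85.2
grasp_force: 0.0
```

play_rows --rows '[{"travel": [0, 0, 0], "roll": -1, "gripper": 1}, {"travel": [0, 0, 0], "roll": -1, "gripper": 1}, {"travel": [0, 0, 0], "roll": -1, "gripper": 1}, {"travel": [0, 0, 0], "roll": -1, "gripper": 1}, {"travel": [0, 0, 0], "roll": -1, "gripper": 1}, {"travel": [0, 0, 0], "roll": -1, "gripper": 1}, {"travel": [0, 0, 0], "roll": -1, "gripper": 1}, {"travel": [0, 0, 0], "roll": -1, "gripper": 1}]'

```text
clock: 8.0
position: [431.7, -267.8, 111.4]
ee_rot: [[-0.952, 0.307, -0.001], [0.307, 0.952, 0.002], [0.001, 0.001, -1.0]]
ft_force: [0.1, -0.3, -0.2]
finger_gap: 85.5
grasp_force: 0.0
```

```bash
python3 -c "
from plan import *
plan((433.7,-268.5,60,82.6),(433.7,-268.5,27,82.6))"
```

```text
t 8.0 p [ 431.7 -267.8  111.4] psi 72.1 j7 1.66 gap 85.5 grip 0.0 F [ 0.1 -0.3 -0.2] tip 19.0
(433.7, -268.5, 60, 82.6) travel [-0.005, -0.0, 0.129] roll -0.233
(433.7, -268.5, 27, 82.6) travel [-0.006, -0.0, 0.211] roll -0.233
```

play_rows --rows '[{"travel": [-0.005, 0, 0.08], "roll": -0.233, "gripper": 1}, {"travel": [-0.005, 0, 0.14], "roll": -0.233, "gripper": 1}, {"travel": [-0.005, 0, 0.19], "roll": -0.233, "gripper": 1}, {"travel": [-0.005, 0, 0.211], "roll": -0.233, "gripper": 1}, {"travel": [-0.005, 0, 0.211], "roll": -0.233, "gripper": 1}, {"travel": [-0.005, 0, 0.211], "roll": -0.233, "gripper": 0.4}, {"travel": [-0.005, 0, 0.211], "roll": -0.233, "gripper": 0.4}, {"travel": [-0.005, 0, 0.211], "roll": -0.233, "gripper": 0.4}, {"travel": [-0.005, 0, 0.211], "roll": -0.233, "gripper": 0.4}, {"travel": [-0.005, 0, 0.211], "roll": -0.233, "gripper": 0.4}, {"travel": [-0.005, 0, 0.211], "roll": -0.233, "gripper": 0.4}, {"travel": [-0.005, 0, 0.211], "roll": -0.233, "gripper": 0.4}]'

```text
clock: 9.0
position: [434.7, -269.0, 29.2]
ee_rot: [[-0.992, 0.129, 0.002], [0.129, 0.992, -0.001], [-0.002, -0.001, -1.0]]
ft_force: [-1.9, 2.0, 5.1]
finger_gap: 48.6
grasp_force: 40.6
```

```bash
python3 -c "
from plan import *
plan((433,-268,115,None),(475,0,115,78),(429.4,263.2,115,73.5))"
```

```text
t 9.0 p [ 434.7 -269.    29.2] psi 82.6 j7 1.77 gap 48.6 grip 40.6 F [-1.9  2.   5.1] tip 19.0
(433, -268, 115, None) travel [0.004, 0.002, -0.214] roll 0.0
(475, 0, 115, 78) travel [-0.013, 0.68, -0.215] roll 0.102
(429.4, 263.2, 115, 73.5) travel [0.185, 1.317, -0.216] roll 0.202
```

play_rows --rows '[{"travel": [0, 0, -0.07], "roll": 0, "gripper": 0.4}, {"travel": [0, 0, -0.14], "roll": 0, "gripper": 0.4}, {"travel": [0, 0, -0.215], "roll": 0, "gripper": 0.4}, {"travel": [-0.013, 0.68, -0.215], "roll": 0.1, "gripper": 0.4}, {"travel": [-0.013, 0.68, -0.215], "roll": 0.1, "gripper": 0.4}, {"travel": [-0.013, 0.68, -0.215], "roll": 0.1, "gripper": 0.4}, {"travel": [-0.013, 0.68, -0.215], "roll": 0.1, "gripper": 0.4}, {"travel": [-0.013, 0.68, -0.215], "roll": 0.1, "gripper": 0.4}, {"travel": [-0.013, 0.68, -0.215], "roll": 0.1, "gripper": 0.4}, {"travel": [-0.013, 0.68, -0.215], "roll": 0.1, "gripper": 0.4}, {"travel": [-0.013, 0.68, -0.215], "roll": 0.1, "gripper": 0.4}, {"travel": [-0.013, 0.68, -0.215], "roll": 0.1, "gripper": 0.4}]'

```text
clock: 10.0
position: [474.3, 1.8, 114.4]
ee_rot: [[-0.979, 0.203, 0.001], [0.203, 0.979, 0.0], [-0.001, 0.0, -1.0]]
ft_force: [0.1, -0.8, -4.7]
finger_gap: 48.3
grasp_force: 45.4
```

```bash
python3 -c "
from plan import *
plan((429.4,263.2,115,73.5))"
```

```text
t 10.0 p [474.3   1.8 114.4] psi 78.3 j7 1.2 gap 48.3 grip 45.4 F [ 0.1 -0.8 -4.7] tip 19.0
(429.4, 263.2, 115, 73.5) travel [0.243, 0.617, -0.001] roll 0.106
```

play_rows --rows '[{"travel": [0.243, 0.617, 0], "roll": 0.105, "gripper": 0.4}, {"travel": [0.243, 0.617, 0], "roll": 0.105, "gripper": 0.4}, {"travel": [0.243, 0.617, 0], "roll": 0.105, "gripper": 0.4}, {"travel": [0.243, 0.617, 0], "roll": 0.105, "gripper": 0.4}, {"travel": [0.243, 0.617, 0], "roll": 0.105, "gripper": 0.4}, {"travel": [0.243, 0.617, 0], "roll": 0.105, "gripper": 0.4}, {"travel": [0.243, 0.617, 0], "roll": 0.105, "gripper": 0.4}, {"travel": [0.243, 0.617, 0], "roll": 0.105, "gripper": 0.4}, {"travel": [0.243, 0.617, 0], "roll": 0.105, "gripper": 0.4}, {"travel": [0.243, 0.617, 0], "roll": 0.105, "gripper": 0.4}]'

```text
clock: 10.83
position: [430.4, 259.7, 114.0]
ee_rot: [[-0.957, 0.289, -0.0], [0.289, 0.957, -0.001], [-0.0, -0.001, -1.0]]
ft_force: [-0.7, -0.7, -4.2]
finger_gap: 48.5
grasp_force: 45.4
```

```bash
python3 -c "
from plan import *
plan((429.4,263.2,36.5,73.5))
im=grab('scene','s3'); cv2.imwrite('pics/s3c.png',cv2.resize(im[100:250,150:330],None,fx=3.6,fy=3.6))"
```

```text
t 10.83 p [430.4 259.7 114. ] psi 73.2 j7 0.64 gap 48.5 grip 45.4 F [-0.7 -0.7 -4.2] tip 19.0
(429.4, 263.2, 36.5, 73.5) travel [0.005, 0.008, 0.194] roll -0.006
```

View pics/s3c.png

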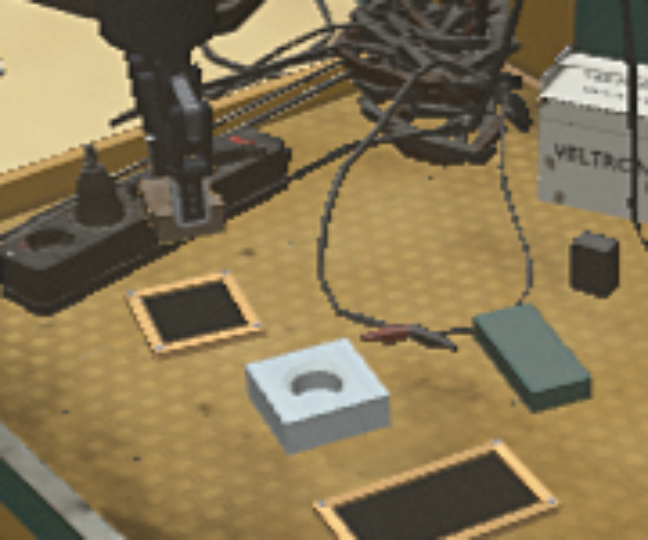

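play_rows --rows '[{"travel": [0.005, 0.008, 0.07], "roll": 0, "gripper": 0.4}, {"travel": [0.005, 0.008, 0.13], "roll": 0, "gripper": 0.4}, {"travel": [0.005, 0.008, 0.17], "roll": 0, "gripper": 0.4}, {"travel": [0.005, 0.008, 0.19], "roll": 0, "gripper": 0.4}, {"travel": [0.005, 0.008, 0.195], "roll": 0, "gripper": 0.4}, {"travel": [0.005, 0.008, 0.195], "roll": 0, "gripper": 0.4}, {"travel": [0.005, 0.008, 0.195], "roll": 0, "gripper": 0.4}]'

```text
clock: 11.47
position: [429.7, 264.6, 36.4]
ee_rot: [[-0.958, 0.288, 0.001], [0.288, 0.958, 0.0], [-0.001, 0.0, -1.0]]
ft_force: [-0.3, 0.3, -3.1]
finger_gap: 48.7
grasp_force: 45.4
```

play_rows --rows '[{"travel": [0, 0, 0], "roll": 0, "gripper": 0.72}, {"travel": [0, 0, 0], "roll": 0, "gripper": 0.72}, {"travel": [0, 0, 0], "roll": 0, "gripper": 0.72}, {"travel": [0, 0, 0], "roll": 0, "gripper": 0.72}, {"travel": [0, 0, -0.08], "roll": 0, "gripper": 0.72}, {"travel": [0, 0, -0.18], "roll": 0, "gripper": 0.8}, {"travel": [0, 0, -0.22], "roll": 0, "gripper": 1}, {"travel": [0, 0, -0.22], "roll": 0, "gripper": 1}]'

```text
clock: 12.13
position: [430.8, 266.6, 127.8]
ee_rot: [[-0.958, 0.286, 0.005], [0.286, 0.958, 0.004], [-0.004, 0.005, -1.0]]
ft_force: [0.0, 0.2, -0.4]
finger_gap: 85.1
grasp_force: 0.0
```

```bash
python3 -c "
from plan import *
plan((520,160,120,None),(574.8,68,120,-16.1))"
```

```text
t 12.13 p [430.8 266.6 127.8] psi 73.4 j7 0.63 gap 85.1 grip 0.0 F [ 0.   0.2 -0.4] tip 19.0
(520, 160, 120, None) travel [-0.29, -0.192, 0.02] roll 0.0
(574.8, 68, 120, -16.1) travel [-0.487, -0.373, 0.02] roll 1.988
```

play_rows --rows '[{"travel": [-0.49, -0.37, 0], "roll": 1, "gripper": 1}, {"travel": [-0.49, -0.37, 0], "roll": 1, "gripper": 1}, {"travel": [-0.49, -0.37, 0], "roll": 1, "gripper": 1}, {"travel": [-0.49, -0.37, 0], "roll": 1, "gripper": 1}, {"travel": [-0.49, -0.37, 0], "roll": 1, "gripper": 1}, {"travel": [-0.49, -0.37, 0], "roll": 1, "gripper": 1}, {"travel": [-0.49, -0.37, 0], "roll": 1, "gripper": 1}, {"travel": [-0.49, -0.37, 0], "roll": 1, "gripper": 1}]'

```text
clock: 12.8
position: [575.2, 64.8, 123.3]
ee_rot: [[-0.47, 0.883, -0.0], [0.883, 0.47, -0.001], [-0.001, -0.001, -1.0]]
ft_force: [0.1, 0.8, -0.2]
finger_gap: 85.4
grasp_force: 0.0
```

play_rows --rows '[{"travel": [0, 0, 0], "roll": 0.99, "gripper": 1}, {"travel": [0, 0, 0], "roll": 0.99, "gripper": 1}, {"travel": [0, 0, 0], "roll": 0.99, "gripper": 1}, {"travel": [0, 0, 0], "roll": 0.99, "gripper": 1}, {"travel": [0, 0, 0], "roll": 0.99, "gripper": 1}, {"travel": [0, 0, 0], "roll": 0.99, "gripper": 1}, {"travel": [0, 0, 0], "roll": 0.99, "gripper": 1}, {"travel": [0, 0, 0], "roll": 0.99, "gripper": 1}]'

```text
clock: 13.47
position: [573.7, 68.8, 123.4]
ee_rot: [[0.274, 0.962, -0.001], [0.962, -0.274, -0.0], [-0.0, -0.001, -1.0]]
ft_force: [-0.5, -0.2, -0.5]
finger_gap: 85.4
grasp_force: 0.0
```

```bash
python3 -c "
from plan import *
plan((574.8,68,26,-16.1))
im=grab('scene','s4'); cv2.imwrite('pics/s4c.png',cv2.resize(im[130:280,150:350],None,fx=3.6,fy=3.6))"
```

```text
t 13.47 p [573.7  68.8 123.4] psi -15.9 j7 -0.12 gap 85.4 grip 0.0 F [-0.5 -0.2 -0.5] tip 19.0
(574.8, 68, 26, -16.1) travel [-0.001, 0.004, 0.244] roll 0.004
```

View pics/s4c.png

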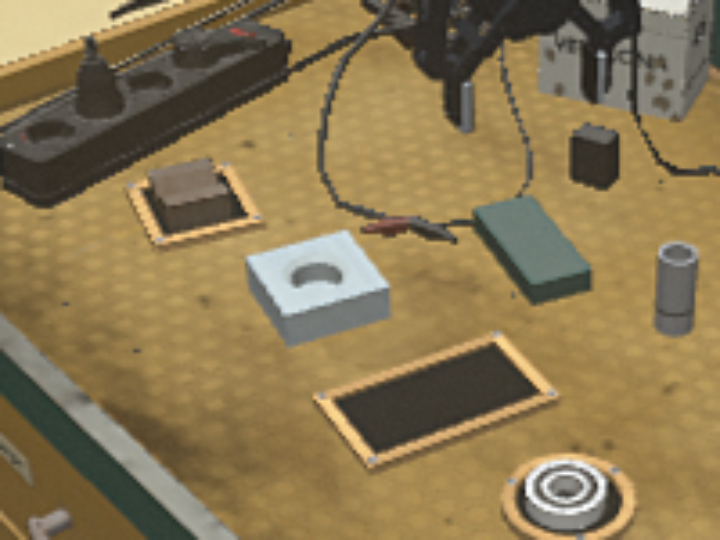

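play_rows --rows '[{"travel": [-0.001, 0.004, 0.09], "roll": 0, "gripper": 1}, {"travel": [-0.001, 0.004, 0.17], "roll": 0, "gripper": 1}, {"travel": [-0.001, 0.004, 0.22], "roll": 0, "gripper": 1}, {"travel": [-0.001, 0.004, 0.245], "roll": 0, "gripper": 1}, {"travel": [-0.001, 0.004, 0.245], "roll": 0, "gripper": 1}, {"travel": [-0.001, 0.004, 0.245], "roll": 0, "gripper": 0.3}, {"travel": [-0.001, 0.004, 0.245], "roll": 0, "gripper": 0.3}, {"travel": [-0.001, 0.004, 0.245], "roll": 0, "gripper": 0.3}, {"travel": [-0.001, 0.004, 0.245], "roll": 0, "gripper": 0.3}, {"travel": [-0.001, 0.004, 0.245], "roll": 0, "gripper": 0.3}, {"travel": [-0.001, 0.004, 0.245], "roll": 0, "gripper": 0.3}, {"travel": [-0.001, 0.004, 0.245], "roll": 0, "gripper": 0.3}]'

```text
clock: 14.52
position: [576.6, 66.9, 27.4]
ee_rot: [[0.278, 0.961, 0.002], [0.961, -0.278, 0.001], [0.001, 0.002, -1.0]]
ft_force: [-0.3, -0.4, 6.5]
finger_gap: 43.8
grasp_force: 40.4
```

```bash
python3 -c "
from plan import *
plan((574.8,68,115,None),(500,20,115,None),(427.4,-15.4,115,80.1))"
```

```text
t 14.52 p [576.6  66.9  27.4] psi -16.2 j7 -0.05 gap 43.8 grip 40.4 F [-0.3 -0.4  6.5] tip 19.0
(574.8, 68, 115, None) travel [0.002, -0.005, -0.219] roll 0.0
(500, 20, 115, None) travel [-0.166, -0.151, -0.219] roll 0.0
(427.4, -15.4, 115, 80.1) travel [-0.301, -0.301, -0.22] roll 1.861
```

play_rows --rows '[{"travel": [0, 0, -0.07], "roll": 0, "gripper": 0.3}, {"travel": [0, 0, -0.15], "roll": 0, "gripper": 0.3}, {"travel": [0, 0, -0.22], "roll": 0, "gripper": 0.3}, {"travel": [-0.15, -0.15, -0.22], "roll": 0.3, "gripper": 0.3}, {"travel": [-0.3, -0.3, -0.22], "roll": 0.6, "gripper": 0.3}, {"travel": [-0.3, -0.3, -0.22], "roll": 1, "gripper": 0.3}, {"travel": [-0.3, -0.3, -0.22], "roll": 1, "gripper": 0.3}, {"travel": [-0.3, -0.3, -0.22], "roll": 1, "gripper": 0.3}, {"travel": [-0.3, -0.3, -0.22], "roll": 1, "gripper": 0.3}, {"travel": [-0.3, -0.3, -0.22], "roll": 1, "gripper": 0.3}, {"travel": [-0.3, -0.3, -0.22], "roll": 1, "gripper": 0.3}, {"travel": [-0.3, -0.3, -0.22], "roll": 1, "gripper": 0.3}]'

```text
clock: 15.52
position: [427.7, -14.8, 114.1]
ee_rot: [[0.874, 0.486, 0.001], [0.486, -0.874, -0.0], [0.001, 0.0, -1.0]]
ft_force: [0.2, -0.4, -3.2]
finger_gap: 44.0
grasp_force: 44.2
```

play_rows --rows '[{"travel": [0, 0, 0], "roll": 0.86, "gripper": 0.3}, {"travel": [0, 0, 0], "roll": 0.86, "gripper": 0.3}, {"travel": [0, 0, 0], "roll": 0.86, "gripper": 0.3}, {"travel": [0, 0, 0], "roll": 0.86, "gripper": 0.3}, {"travel": [0, 0, 0], "roll": 0.86, "gripper": 0.3}, {"travel": [0, 0, 0], "roll": 0.86, "gripper": 0.3}, {"travel": [0, 0, 0], "roll": 0.86, "gripper": 0.3}, {"travel": [0, 0, 0], "roll": 0.86, "gripper": 0.3}]'

```text
clock: 16.18
position: [427.4, -15.0, 113.8]
ee_rot: [[0.986, -0.167, -0.0], [-0.167, -0.986, -0.0], [-0.0, 0.0, -1.0]]
ft_force: [0.5, 0.2, -3.2]
finger_gap: 44.1
grasp_force: 44.1
```

```bash
python3 -c "
from plan import *
plan((427.4,-15.4,34.4,80.1))
im=grab('scene','s5'); cv2.imwrite('pics/s5c.png',cv2.resize(im[130:300,170:370],None,fx=3.5,fy=3.5))"
```

```text
t 16.18 p [427.4 -15.  113.8] psi -99.6 j7 -0.96 gap 44.1 grip 44.1 F [ 0.5  0.2 -3.2] tip 19.0
(427.4, -15.4, 34.4, 80.1) travel [0.0, 0.001, 0.198] roll 0.007
```

View pics/s5c.png

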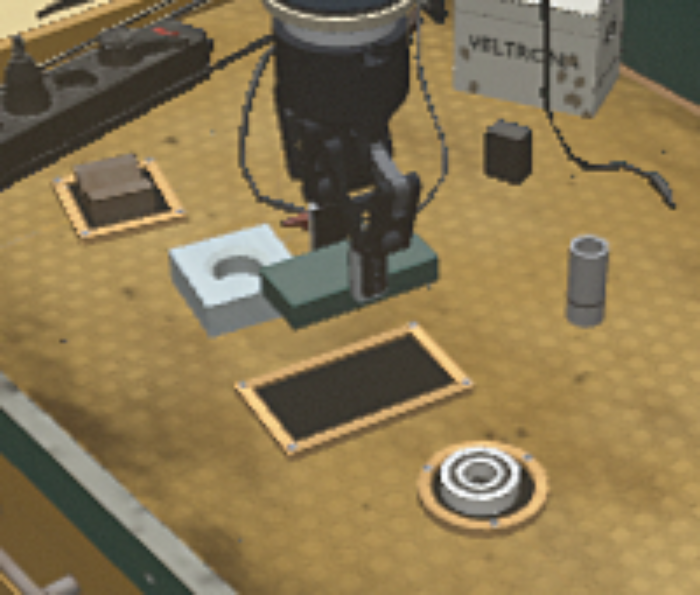

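```bash
python3 -c "
from h import *
P=np.array([(294,326),(438,281)])/3.5+[170,130]
Q=ray('scene',P,86.4)[:,:2]; print(Q, np.linalg.norm(Q[1]-Q[0]))
d=(Q[1]-Q[0])/np.linalg.norm(Q[1]-Q[0]); print('dir',np.degrees(np.arctan2(d[1],d[0])),'along offset of mid from TCP',((Q.mean(0)-[427.4,-15])@d), 'across',((Q.mean(0)-[427.4,-15])@[-d[1],d[0]]))"
```

```text
[[377.37396092 -23.63587472]
 [471.54683613 -43.93916556]] 96.33667029261379
dir -12.166513154753291 along offset of mid from TCP 1.085959918533397 across -18.98506942192708
```

play_rows --rows '[{"travel": [0, 0.001, 0.08], "roll": 0, "gripper": 0.3}, {"travel": [0, 0.001, 0.14], "roll": 0, "gripper": 0.3}, {"travel": [0, 0.001, 0.18], "roll": 0, "gripper": 0.3}, {"travel": [0, 0.001, 0.195], "roll": 0, "gripper": 0.3}, {"travel": [0, 0.001, 0.198], "roll": 0, "gripper": 0.3}, {"travel": [0, 0.001, 0.198], "roll": 0, "gripper": 0.3}, {"travel": [0, 0.001, 0.198], "roll": 0, "gripper": 0.3}]'

```text
clock: 16.82
position: [427.5, -15.6, 35.2]
ee_rot: [[0.985, -0.171, 0.001], [-0.171, -0.985, 0.0], [0.001, -0.0, -1.0]]
ft_force: [-0.4, 0.6, -3.6]
finger_gap: 44.0
grasp_force: 44.1
```

play_rows --rows '[{"travel": [0, 0, 0], "roll": 0, "gripper": 0.7}, {"travel": [0, 0, 0], "roll": 0, "gripper": 0.7}, {"travel": [0, 0, 0], "roll": 0, "gripper": 0.7}, {"travel": [0, 0, 0], "roll": 0, "gripper": 0.7}, {"travel": [0, 0, -0.08], "roll": 0, "gripper": 0.7}, {"travel": [0, 0, -0.18], "roll": 0, "gripper": 0.8}, {"travel": [0, 0, -0.28], "roll": 0, "gripper": 0.8}, {"travel": [0, 0, -0.28], "roll": 0, "gripper": 0.8}]'

```text
clock: 17.48
position: [429.2, -16.4, 151.8]
ee_rot: [[0.985, -0.172, 0.007], [-0.172, -0.985, -0.0], [0.006, -0.001, -1.0]]
ft_force: [1.2, -0.7, 0.2]
finger_gap: 68.2
grasp_force: 0.0
```

Run:
```python
from plan import *
from meas import blobs
plan((596,-50,150,-95),(596,-50,150,-30))
im=grab('scene','s6'); cv2.imwrite('pics/s6c.png',cv2.resize(im[130:300,170:370],None,fx=3.5,fy=3.5))
# sleeve: top-rim ellipse in top0 and scene0
for n,w,z in (('top',(310,166,332,192),30),('scene',(325,190,352,226),30)):
    g=cv2.imread(f'pics/{n}0.png'); h=cv2.cvtColor(g,cv2.COLOR_BGR2HSV)
    blobs(g,'sleeve '+n,w,(h[...,1]<100).astype(np.uint8),z,n)
```

```text
t 17.48 p [429.2 -16.4 151.8] psi -99.9 j7 -1.04 gap 68.2 grip 0.0 F [ 1.2 -0.7  0.2] tip 19.0
(596, -50, 150, -95) travel [0.425, 0.011, 0.007] roll -0.109
(596, -50, 150, -30) travel [0.425, 0.011, 0.007] roll -1.553
sleeve top px [321. 180.] ctr [596.7 -49.8] size [38.1 25.5] long-dir deg 1.6 R 19.3
sleeve scene px [338. 211.] ctr [598.2 -50.5] size [103.4  25.9] long-dir deg 45.5 R 51.9
```

View pics/s6c.png

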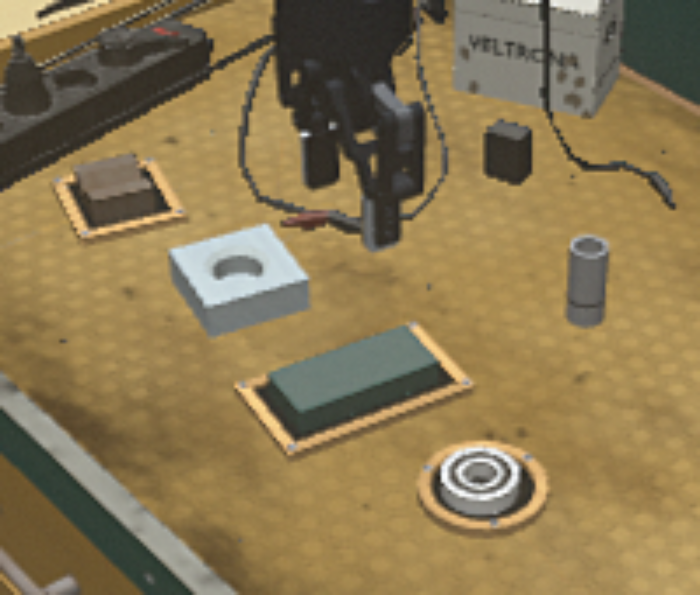

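Run:
```python
from h import *
for n,f,(u0,v0,u1,v1) in (('scene','s6',(212,185,265,230)),('top','top0',(200,232,262,288))):
    im=cv2.imread(f'pics/{f}.png'); h=cv2.cvtColor(im,cv2.COLOR_BGR2HSV)[v0:v1,u0:u1].astype(int)
    low=h[...,1]<70; vals=h[...,2][low]
    t,_=cv2.threshold(vals.astype(np.uint8),0,255,cv2.THRESH_OTSU); print(n,'otsu',t)
    m=(low&(h[...,2]>t)).astype(np.uint8)
    c=max(cv2.findContours(m,0,1)[0],key=cv2.contourArea)
    P=ray(n,c[:,0,:]+[u0,v0],28)[:,:2].astype(np.float32); r=cv2.minAreaRect(P)
    print(n,'top face',np.round(r[0],1),np.round(r[1],1),round(r[2],1))
    cs,hi=cv2.findContours(m,cv2.RETR_CCOMP,cv2.CHAIN_APPROX_NONE)
    for k,q in enumerate(cs):
        if hi[0][k][3]>=0 and len(q)>12:
            Q=ray(n,q[:,0,:]+[u0,v0],28)[:,:2].astype(np.float32); print('hole',np.round(cv2.minAreaRect(Q),1) if 0 else (np.round(cv2.minEnclosingCircle(Q)[0],1),round(cv2.minEnclosingCircle(Q)[1],1)))
```

```text
scene otsu 165.0
scene top face [434.  120.4] [73.6 72.5] 76.7
hole (array([431.1, 116.2]), 19.3)
top otsu 134.0
top top face [434.5 119.6] [72.7 73.3] 76.8
hole (array([436.3, 124.6]), 16.1)
```

play_rows --rows '[{"travel": [0.423, 0.011, 0], "roll": -1, "gripper": 0.8}, {"travel": [0.423, 0.011, 0], "roll": -1, "gripper": 0.8}, {"travel": [0.423, 0.011, 0], "roll": -1, "gripper": 0.8}, {"travel": [0.423, 0.011, 0], "roll": -1, "gripper": 0.8}, {"travel": [0.423, 0.011, 0], "roll": -1, "gripper": 0.8}, {"travel": [0.423, 0.011, 0], "roll": -1, "gripper": 0.8}, {"travel": [0.423, 0.011, 0], "roll": -1, "gripper": 0.8}, {"travel": [0.423, 0.011, 0], "roll": -1, "gripper": 0.8}]'

```text
clock: 18.2
position: [592.6, -49.0, 145.6]
ee_rot: [[0.817, 0.576, -0.001], [0.576, -0.817, 0.001], [-0.0, -0.002, -1.0]]
ft_force: [-0.1, -0.1, -0.1]
finger_gap: 67.9
grasp_force: 0.0
```

```bash
python3 -c "
from plan import *
plan((597.5,-50,49,None))"
```

```text
t 18.2 p [592.6 -49.  145.6] psi -54.8 j7 -0.46 gap 67.9 grip 0.0 F [-0.1 -0.1 -0.1] tip 19.0
(597.5, -50, 49, None) travel [0.009, 0.009, 0.242] roll 0.0
```

play_rows --rows '[{"travel": [0.009, 0.009, 0.05], "roll": 0, "gripper": 0.8}, {"travel": [0.009, 0.009, 0.12], "roll": 0, "gripper": 0.8}, {"travel": [0.009, 0.009, 0.2], "roll": 0, "gripper": 0.8}, {"travel": [0.009, 0.009, 0.242], "roll": 0, "gripper": 0.8}, {"travel": [0.009, 0.009, 0.242], "roll": 0, "gripper": 0.8}, {"travel": [0.009, 0.009, 0.242], "roll": 0, "gripper": 0.1}, {"travel": [0.009, 0.009, 0.242], "roll": 0, "gripper": 0.1}, {"travel": [0.009, 0.009, 0.242], "roll": 0, "gripper": 0.1}, {"travel": [0.009, 0.009, 0.242], "roll": 0, "gripper": 0.1}, {"travel": [0.009, 0.009, 0.242], "roll": 0, "gripper": 0.1}, {"travel": [0.009, 0.009, 0.242], "roll": 0, "gripper": 0.1}, {"travel": [0.009, 0.009, 0.242], "roll": 0, "gripper": 0.1}]'

```text
clock: 19.2
position: [598.9, -49.8, 51.4]
ee_rot: [[0.818, 0.575, 0.002], [0.575, -0.818, 0.0], [0.002, 0.001, -1.0]]
ft_force: [-0.9, 0.3, 6.9]
finger_gap: 25.2
grasp_force: 39.1
```

```bash
python3 -c "
from plan import *
plan((597.5,-50,130,None),(434.2,120,130,None))"
```

```text
t 19.2 p [598.9 -49.8  51.4] psi -54.9 j7 -0.38 gap 25.2 grip 39.1 F [-0.9  0.3  6.9] tip 19.0
(597.5, -50, 130, None) travel [-0.003, -0.001, -0.196] roll 0.0
(434.2, 120, 130, None) travel [-0.092, -0.584, -0.197] roll 0.0
```

play_rows --rows '[{"travel": [0, 0, -0.07], "roll": 0, "gripper": 0.1}, {"travel": [0, 0, -0.14], "roll": 0, "gripper": 0.1}, {"travel": [0, 0, -0.2], "roll": 0, "gripper": 0.1}, {"travel": [-0.092, -0.584, -0.197], "roll": 0, "gripper": 0.1}, {"travel": [-0.092, -0.584, -0.197], "roll": 0, "gripper": 0.1}, {"travel": [-0.092, -0.584, -0.197], "roll": 0, "gripper": 0.1}, {"travel": [-0.092, -0.584, -0.197], "roll": 0, "gripper": 0.1}, {"travel": [-0.092, -0.584, -0.197], "roll": 0, "gripper": 0.1}, {"travel": [-0.092, -0.584, -0.197], "roll": 0, "gripper": 0.1}, {"travel": [-0.092, -0.584, -0.197], "roll": 0, "gripper": 0.1}, {"travel": [-0.092, -0.584, -0.197], "roll": 0, "gripper": 0.1}, {"travel": [-0.092, -0.584, -0.197], "roll": 0, "gripper": 0.1}]'

```text
clock: 20.2
position: [434.4, 120.2, 129.3]
ee_rot: [[0.818, 0.576, 0.002], [0.576, -0.818, 0.0], [0.002, 0.001, -1.0]]
ft_force: [0.1, -0.3, -1.2]
finger_gap: 25.3
grasp_force: 40.0
```

```bash
python3 -c "
from plan import *
plan((434.2,120,85,None),(434.2,120,60,None))"
```

```text
t 20.2 p [434.4 120.2 129.3] psi -54.9 j7 -0.72 gap 25.3 grip 40.0 F [ 0.1 -0.3 -1.2] tip 19.0
(434.2, 120, 85, None) travel [-0.001, -0.0, 0.111] roll 0.0
(434.2, 120, 60, None) travel [-0.001, -0.0, 0.173] roll 0.0
```

play_rows --rows '[{"travel": [0, 0, 0.05], "roll": 0, "gripper": 0.1}, {"travel": [0, 0, 0.09], "roll": 0, "gripper": 0.1}, {"travel": [0, 0, 0.113], "roll": 0, "gripper": 0.1}, {"travel": [0, 0, 0.113], "roll": 0, "gripper": 0.1}, {"travel": [0, 0, 0.113], "roll": 0, "gripper": 0.1}]'

```text
clock: 20.62
position: [434.1, 119.1, 83.5]
ee_rot: [[0.819, 0.574, -0.0], [0.574, -0.819, -0.001], [-0.001, 0.0, -1.0]]
ft_force: [0.5, 0.1, -1.9]
finger_gap: 25.2
grasp_force: 40.0
```

```bash
python3 -c "
from plan import *
plan((434.2,120,60,None))
im=grab('scene','s7'); cv2.imwrite('pics/s7c.png',cv2.resize(im[150:240,190:290],None,fx=6,fy=6,interpolation=cv2.INTER_CUBIC))"
```

```text
t 20.62 p [434.1 119.1  83.5] psi -55.0 j7 -0.64 gap 25.2 grip 40.0 F [ 0.5  0.1 -1.9] tip 19.0
(434.2, 120, 60, None) travel [0.001, -0.002, 0.059] roll 0.0
```

View pics/s7c.png

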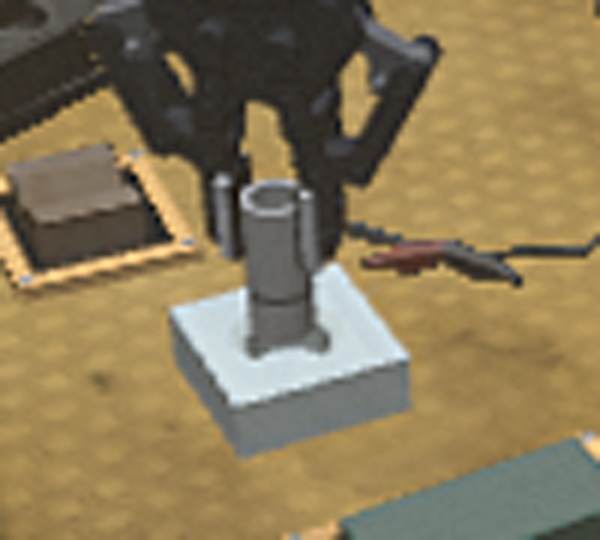

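play_rows --rows '[{"travel": [0.001, 0.003, 0], "roll": 0, "gripper": 0.1}, {"travel": [0.001, 0.003, 0.01], "roll": 0, "gripper": 0.1}, {"travel": [0.001, 0.003, 0.02], "roll": 0, "gripper": 0.1}, {"travel": [0.001, 0.003, 0.03], "roll": 0, "gripper": 0.1}, {"travel": [0.001, 0.003, 0.036], "roll": 0, "gripper": 0.1}, {"travel": [0.001, 0.003, 0.036], "roll": 0, "gripper": 0.1}]'

```text
clock: 21.17
position: [434.3, 119.4, 68.6]
ee_rot: [[0.818, 0.575, -0.001], [0.575, -0.818, -0.0], [-0.001, -0.0, -1.0]]
ft_force: [-0.0, -0.7, -1.1]
finger_gap: 25.1
grasp_force: 40.0
```

play_rows --rows '[{"travel": [0, 0, 0.008], "roll": 0, "gripper": 0.1}, {"travel": [0, 0, 0.015], "roll": 0, "gripper": 0.1}, {"travel": [0, 0, 0.02], "roll": 0, "gripper": 0.1}, {"travel": [0, 0, 0.024], "roll": 0, "gripper": 0.1}, {"travel": [0, 0, 0.024], "roll": 0, "gripper": 0.1}, {"travel": [0, 0, 0.024], "roll": 0, "gripper": 0.1}]'

```text
clock: 21.67
position: [434.5, 119.4, 59.5]
ee_rot: [[0.818, 0.575, -0.0], [0.575, -0.818, 0.0], [-0.0, -0.0, -1.0]]
ft_force: [-0.5, -0.5, -0.3]
finger_gap: 25.2
grasp_force: 40.1
```

play_rows --rows '[{"travel": [0, 0, 0.004], "roll": 0, "gripper": 0.1}, {"travel": [0, 0, 0.004], "roll": 0, "gripper": 0.1}, {"travel": [0, 0, 0.004], "roll": 0, "gripper": 0.1}]'

```text
clock: 21.92
position: [434.8, 119.4, 59.1]
ee_rot: [[0.818, 0.575, 0.001], [0.575, -0.818, 0.002], [0.002, -0.001, -1.0]]
ft_force: [-5.2, -0.7, 27.4]
finger_gap: 25.5
grasp_force: 42.5
```

play_rows --rows '[{"travel": [0, 0, 0], "roll": 0, "gripper": 0.7}, {"travel": [0, 0, 0], "roll": 0, "gripper": 0.7}, {"travel": [0, 0, 0], "roll": 0, "gripper": 0.7}, {"travel": [0, 0, 0], "roll": 0, "gripper": 0.7}, {"travel": [0, 0, -0.05], "roll": 0, "gripper": 0.7}, {"travel": [0, 0, -0.15], "roll": 0, "gripper": 0.7}, {"travel": [0, 0, -0.25], "roll": 0, "gripper": 0.7}, {"travel": [0, 0, -0.35], "roll": 0, "gripper": 0.7}, {"travel": [0.3, 0, -0.45], "roll": 0, "gripper": 0.7}, {"travel": [0.3, 0, -0.45], "roll": 0, "gripper": 0.7}, {"travel": [0.3, 0, -0.45], "roll": 0, "gripper": 0.7}, {"travel": [0.3, 0, -0.45], "roll": 0, "gripper": 0.7}]'

```text
clock: 22.92
position: [538.4, 194.1, 239.9]
ee_rot: [[0.814, 0.58, 0.007], [0.58, -0.814, 0.002], [0.007, 0.002, -1.0]]
ft_force: [-0.7, 0.2, -0.2]
finger_gap: 60.0
grasp_force: 0.0
```

```bash
python3 -c "
from h import *
im=grab('scene','s8'); cv2.imwrite('pics/s8c.png',cv2.resize(im[160:360,170:430],None,fx=3,fy=3,interpolation=cv2.INTER_CUBIC))"
```

```text
(no output)
```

View pics/s8c.png

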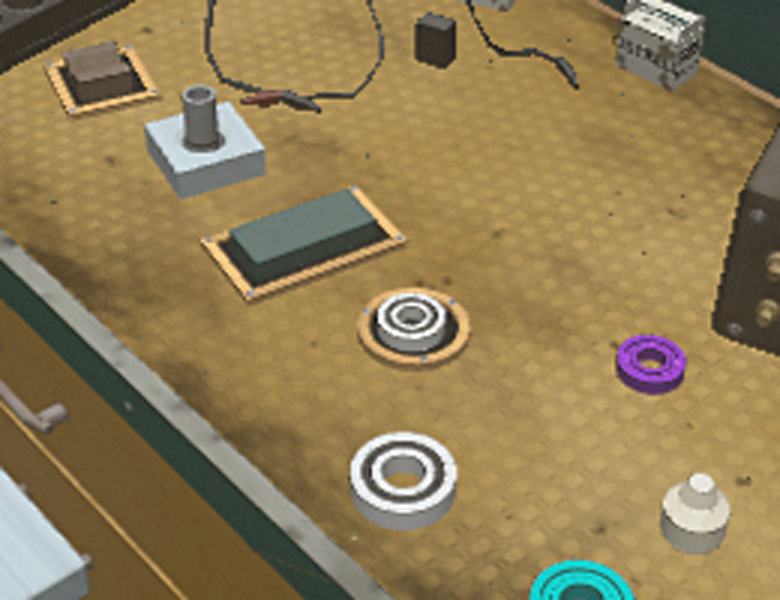

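Run:
```python
from meas import *
im=ctrl.get_image('top'); h=cv2.cvtColor(im,cv2.COLOR_BGR2HSV); S,V=h[...,1],h[...,2]
lit=((S<110)&(V>62)).astype(np.uint8)
for b in (('vee',(140,238,186,286),lit,28),('stone',(277,230,326,305),lit,26),('ring',(342,246,384,290),((S<60)&(V>120)).astype(np.uint8),20)): blobs(im,*b)
```

```text
vee px [159. 262.] ctr [427.  262.7] size [49.6 45.4] long-dir deg 74.0 R 31.9
stone px [301. 267.] ctr [425.8 -16.9] size [ 45.6 100.5] long-dir deg 170.2 R 53.3
ring px [363. 270.] ctr [ 425.1 -137.5] size [44.8 46.7] long-dir deg 91.6 R 24.1
```

Each piece is flat and centred in its tray to within 3 mm, and the tube is seated on the bore's floor.

```bash
python3 -c "
from station import ctrl
print(ctrl.sign_off())"
```

```text
the job is handed in; nothing more can be done
None
```

All four pieces are in their holders in the order asked, the insulator plug was left alone, and the job is handed in at about 23 s on the robot's clock; the hand-in gave no verdict.

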